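# Set the suction regulator and tighten its lock ring

### The job

The bench suction unit is running: turn the black knob on top of its vacuum regulator until the gauge's black needle lies on the red set hand. Then lock that setting: swing the brass lock ring below the knob clockwise by its ball handle until it bites on its rubber washer and about ten degrees more, firm but without crushing the washer. Handle the unit gently, do not turn the knob once the ring has bitten, and leave the other things on the worktop where they are.

Things in the scene. Friction and masses are not known exactly. Their poses are not given: they have to be found in the camera images.
- suction_unit: bench suction unit, fixed; front faces the robot, more or less. Origin: centre of underside; x to its back, y to its left, z up (mm). White-grey case x -95 to 95, y -137 to 123, top z 108; jar with blue lid on its left (x 12, y 172, radius 50, top 167); low carrying handle at the back (x 72, y -56 to 56, top 128). Upright vacuum regulator on top at x 5, y -75
- ring_centre (a point): centre of the brass lock ring, on the upright regulator axis below the knob, z 156.5 mm; axes as the unit's. Round, knurled, diameter 50, 17 high. A steel rod (diameter 7) sticks out level from its rim and ends in a black ball. Below it: washer (diameter 45, z 144 to 148), bonnet (diameter 40, z 113 to 144)
- handle_ball (a point): centre of the black ball (diameter 16 mm) on the lock ring's rod, 60 mm from the regulator axis, z 156.5. Pushed or pinched, it carries the ring round: clockwise seen from above tightens. The ring starts loose and turns against 0.03 N m (0.5 N at the ball) for 0.4 to 1.2 rad, then bears on the washer; where that is differs each time, cannot be seen and must be felt
- washer_tab (a point): tab on the edge of the black rubber washer under the ring, 27 mm from the axis. It stands still while the ring is loose; once the ring bites, washer and ring turn together. Resistance then: 0.40 N m plus 1.2 N m per rad (at the ball about 6 N at first, 10 N after 0.17 rad; a fifth less when the hand stops). It stays where it is left. Wanted: 0.17 rad (4.6 mm); crushed at 0.35 rad
- knob_centre (a point): centre of the black knurled knob, on the regulator axis above the lock ring, z 189 mm. Round, diameter 36, 30 high (z 174 to 204), white line on top; its underside is 9 mm above the lock ring's top. Axes as the unit's
- knob (a joint): angle of the knob, rad, grows clockwise seen from above, 0 to 3.14. Turns against about 0.07 N m and stays where it is left
- dial_centre (a point): centre of the round white gauge dial (diameter 89 mm) on the left half of the unit's top. The dial leans back: it faces the front and 50 degrees up; this point is at x -45, y 47, z 142 mm in the unit's frame. Its grey pod fills y -5 to 99, x -110 to 25, up to z 180. Long ticks every 45 degrees
- needle (a joint): black gauge needle, rad, grows clockwise as one looks at the dial; 0 at the lower left end of the scale, 4.71 at the lower right. It follows the knob at once: 1.5 x the knob's angle
- set_hand (a joint): red set hand of the gauge, rad, same scale as the needle; behind the window, it does not move. At the start it stands 1.0 to 2.3 rad clockwise of the needle
- needle_tip (a point): tip of the black needle, 37 mm from the dial's centre; turns with the needle, z axis out of the dial
- set_hand_tip (a point): tip of the red set hand, 37 mm from the dial's centre; axes as those of needle_tip, so that the x axes agree when needle and set hand are in line
- saline_bottle: white saline bottle with blue cap, 62 x 63 x 154 mm, bystander; origin at the centre of its underside
- amber_bottle: brown glass bottle with white cap, 45 x 46 x 93 mm, bystander; origin at the centre of its underside
- syringe_5: syringe with pink needle cap, 28 x 159 x 17 mm, lying, bystander; origin at the middle of its underside
- forceps_a: steel forceps, 22 x 140 x 11 mm, lying, bystander; origin at the middle of its underside
- marker_green: marker with green cap, 15 x 137 x 18 mm, lying, bystander; origin at the middle of its underside
- marker_black: black marker, 15 x 137 x 18 mm, lying, bystander; origin at the middle of its underside

How it is judged (in metres and radians):
On the way, in this order (a step that is already met when the one before it is completed fails the run):
1. with the lock ring still loose, the needle is turned onto the red set hand (within 8 degrees) (angle between the x axis of needle_tip and the x axis of set_hand_tip, either way round below 0.14 rad and distance of washer_tab from where it was at the start of the episode below 0.0008 m), for 0.3 s.
2. the lock ring is turned tight on its washer (bitten by 5 degrees or more) with the needle still on the set hand (angle between the x axis of needle_tip and the x axis of set_hand_tip, either way round below 0.14 rad and distance of washer_tab from where it was at the start of the episode above 0.00235 m), for 0.2 s.
At the end, for the whole second after the job is handed in: The needle lies on the red set hand within 8 degrees; the lock ring has bitten 5 to 17 degrees into its washer (its tab 2.35 to 8.1 mm from its first place) and stays so when let go; the knob is at rest (all of step 2 and distance of washer_tab from where it was at the start of the episode below 0.0081 m and velocity of joint knob below 0.02 rad/s); the robot touches nothing.
It fails at once if the washer is crushed: ring turned 20 degrees or more past its bite (distance of washer_tab from where it was at the start of the episode above 0.0094 m).
It fails at once if the knob is turned after the ring has bitten (distance of washer_tab from where it was at the start of the episode above 0.0016 m and (velocity of joint knob above 0.25 rad/s or velocity of joint knob below -0.25 rad/s)).
It fails at once if the unit is struck or squeezed with more than 120 N in all (contact force between anything else and suction_unit above 120 N).
It fails at once if a bystander is pushed more than 25 mm from its place (distance of any of saline_bottle, amber_bottle, syringe_5, forceps_a, marker_green, marker_black from where it was at the start of the episode above 0.025 m).
It also fails if it takes over 64 s, if anything falls off the work surface, if the arm or the gripper's body presses on something with over 40 N, if the wrist force passes 120 N, or if a joint passes its speed limit or range.

### The arm

A 7-joint arm with a two-finger parallel gripper is mounted at the origin on a cart in front of the work surface, level with it; the furniture and walls round the work are solid. World frame = base frame: x ahead of the robot, y to its left, z up, the work surface at z = 0. Lengths are in mm, angles in degrees, forces in N, time in s.
With the tool pointing down it reaches from about 400 to 850 mm from the base axis. Payload 10.4 kg.
Tool frame: the origin (TCP) lies on the centre line of the jaws, within the pads' length; the fingertips stand 14 mm ahead of it and the grasp point (between the pads) lies 5 mm behind it; z points along the fingers, y is the line along which they close (so a half turn about z gives the same grasp; the last joint's range is limited). The gripper opens to 85 mm and grips with 20 to 120 N. Pads are 22 mm wide; open, the fingers measure 114 mm over their backs; the gripper's body (76 mm by 85 mm) begins 54 mm behind the grasp point. The pads swing forward as they close: fully open they stand 13 mm farther back than shut.
Start: joints at [64.538, 19.034, -3.707, 83.658, 1.238, 77.344, -5.071], TCP at [255.899, -570.233, 245.338] pointing down, gripper open.
Joint ranges: [-148.97, 148.97], [-28.65, 121.19], [-84.17, 76.75], [9.2, 138.47], [-72.65, 252.65], [3.7, 117.97], [-149.18, 149.18]. Speed limits (degrees/s): [127.2, 127.2, 159.86, 159.86, 180, 180, 180].

### API

Orientations are given as [roll, pitch, yaw] about the fixed x, y, z axes, in that order (R = Rz(yaw) Ry(pitch) Rx(roll)).
In Python, from cell import robot, optics, look_for, outline_of, place_of gives the robot as it stands.
- The arm moves only by the shell command python3 -m handwheel 'ROWS'. ROWS is JSON, a list of rows, each a list of 3 entries, a list of its own where there are three numbers: the closure, from -1 (fully open) to 1 (shut), so that 0 is half open, then the shift along the tool's x, y, z in m, then the turn about the tool's z in degrees. In form: [[jaw, [dx, dy, dz], twist], ...]. A call has 1 to 5 rows; each row is the pose to reach, as a shift and turn from the pose commanded when the call began, along the tool's axes at that moment; what a row does not reach only later rows make up. A row lasts 1/10 s, in which the tool goes at most 50 mm and 8.59 degrees, less where a joint would pass 70% of its speed; a pose out of reach is approached as far as the arm can. A call with a gripper value outside its range is refused whole. The fingers move at their own pace and stop on an object; the grip force is fixed at half the most. Time passes only in rows, so rows that repeat a pose let the fingers close. It gives the time, the measured TCP pose, the force, the opening and the grip force at its end, in the units of the state.
- robot.sense(): the state, without advancing time (a new reading comes with each control period).
- optics.get_image(name): name is "scene" or "top" or "wrist"; returns the picture (480x640x3 uint8, red, green, blue); there is no depth.
- optics.get_calibration(name): a dict with "K" (3x3 intrinsics, pixels), "rvec" (rotation vector, rad) and "tvec" (3), from world to camera coordinates, as OpenCV has them. Camera axes: x right, y down, z forward; pixel columns grow to the right and rows downward; lengths in mm; the calibration is good to about 2 mm. A picture is of the moment at which its call begins: read the wrist's pose just before it. get_calibration takes no time and is no camera call; for the wrist camera it gives the pose at the moment of the call.
- robot.sign_off(): hands the job in; it is judged then, once.
Trained networks look in the newest picture that a camera, given by its name, has taken for a name from the list of things; names that differ only in an ending like _2 or _b are one class to them, and where a whole thing is asked for, a point or a joint stands for the part that bears it (a point fixed in the world has none). Each returns a list of dicts, best first, with "conf" (0 to 1); they miss things now and then, are a little off and sometimes report something else, mostly with a low value. They report only what shows in the picture. A call takes as long as a camera call.
- look_for(query, camera): "rect" ([left, top, right, bottom] in pixels, round what is visible of it).
- outline_of(query, camera): "region" (480x640 bool, what is visible of it) and "rect" ([left, top, right, bottom] in pixels, round what is visible of it).
- place_of(query, camera): "uv" ([column, row] in pixels: a listed point, or the origin of a listed thing).
The state is a dict: "time": time; "joint_pos": joint angles; "qvel": joint speeds; "effort": joint torques, N m; "ee_pos": TCP position; "eef_rot": TCP orientation; "contact_force": force on the tool from outside, world axes, zero at the start; "torque": the same for the moment, N m; "opening": finger opening in mm; "grasp_force": force on a finger pad.
Only numpy, scipy, OpenCV 4.12 (cv2) and the standard library are available. Lean on these libraries where they do the work, as an engineer would, in place of code of your own. Each camera call takes 0.05 s, during which the arm holds its last target. There are 200 camera calls.

## Working session

There is one attempt and no reset: what is moved stays moved. The work goes in short steps, Python scripts to look and compute and a shell command to move; the robot and the scene stay as the last step left them, time stands still between calls to the robot, and variables do not carry over. Pictures are saved under pics/ and viewed, at most 10 in all, crops included, and the job is handed in when it is done.

```bash
mkdir -p pics; ls; cat > h.py <<'E'
import numpy as np, cv2
from cell import robot, optics, look_for, outline_of, place_of
def cal(n):
    c=optics.get_calibration(n); K=np.array(c["K"],float); R=cv2.Rodrigues(np.array(c["rvec"],float))[0]; t=np.array(c["tvec"],float).ravel(); return K,R,t
def ray(n,uv):
    K,R,t=cal(n); d=R.T@np.linalg.inv(K)@[uv[0],uv[1],1]; return -R.T@t,d/np.linalg.norm(d)
def proj(n,P):
    K,R,t=cal(n); q=(K@(R@np.atleast_2d(P).T+t[:,None])).T; return q[:,:2]/q[:,2:]
def save(n,f):
    im=optics.get_image(n); cv2.imwrite(f,im[:,:,::-1]); return im
E
python3 - <<'E'
from h import *
s=robot.sense(); print({k:np.round(v,2).tolist() for k,v in s.items()})
for n in ("scene","top"):
    save(n,f"pics/{n}0.png")
    C=ray(n,(320,240)); print(n,C[0].round(),C[1].round(2))
    for q in ["suction_unit","ring_centre","handle_ball","washer_tab","knob_centre","dial_centre","needle_tip","set_hand_tip"]:
        print(q,[(np.round(r["uv"],1).tolist(),round(r["conf"],2)) for r in place_of(q,n)[:2]])
E
```

```text
pics
{'time': 0.0, 'joint_pos': [64.54, 19.07, -3.71, 83.71, 1.24, 77.34, -5.07], 'qvel': [0.01, 0.06, 0.01, 0.05, 0.03, -0.03, 0.03], 'effort': [-0.0, -62.55, 0.05, -39.16, 0.02, 0.01, 0.0], 'ee_pos': [255.71, -569.91, 244.52], 'eef_rot': [-179.92, 0.0, 24.17], 'contact_force': [0.11, 0.31, 1.43], 'torque': [-0.03, -0.05, 0.02], 'grasp_force': 0.0, 'opening': 85.41}
scene [ -112. -1175.   789.] [ 0.48  0.73 -0.48]
suction_unit [([264.6, 246.0], 0.79)]
ring_centre [([270.9, 203.2], 0.57), ([267.5, 185.2], 0.2)]
handle_ball [([382.6, 390.1], 0.47), ([271.3, 211.7], 0.44)]
washer_tab [([256.3, 205.5], 0.57)]
knob_centre [([268.9, 185.3], 0.94)]
dial_centre [([242.0, 190.7], 0.73)]
needle_tip []
set_hand_tip [([365.3, 331.9], 0.67)]
top [ 296. -186. 1320.] [ 0.2  -0.01 -0.98]
suction_unit [([218.3, 256.3], 0.65)]
ring_centre [([237.6, 252.9], 0.61), ([170.3, 258.9], 0.4)]
handle_ball [([255.9, 262.4], 0.6)]
washer_tab [([234.3, 263.1], 0.71)]
knob_centre [([230.2, 247.5], 0.89)]
dial_centre [([184.3, 261.1], 0.78), ([186.6, 249.7], 0.3)]
needle_tip [([169.4, 257.4], 0.59), ([233.2, 265.3], 0.35)]
set_hand_tip [([186.1, 249.9], 0.54)]
```

```bash
python3 - <<'E'
from h import *
from scipy.optimize import least_squares
obs=[("scene",(270.9,203.2),(5,-75,156.5)),("scene",(268.9,185.3),(5,-75,189)),("scene",(242,190.7),(-45,47,142)),("scene",(264.6,246),(0,0,0)),
("top",(218.3,256.3),(0,0,0)),("top",(237.6,252.9),(5,-75,156.5)),("top",(230.2,247.5),(5,-75,189)),("top",(184.3,261.1),(-45,47,142))]
def W(p,l):
    c,s=np.cos(p[2]),np.sin(p[2]); return np.array([p[0]+c*l[0]-s*l[1],p[1]+s*l[0]+c*l[1],l[2]])
f=lambda p:np.concatenate([proj(n,W(p,l))[0]-u for n,u,l in obs])
r=least_squares(f,[550,-50,0],loss='soft_l1',x_scale=[100,100,1]); print(r.x,np.rad2deg(r.x[2]),r.fun.round(1) if r.fun.size else 0)
p=r.x; print("axis",W(p,(5,-75,189)))
O,d=ray("top",(255.9,262.4)); B=O+d*(156.5-O[2])/d[2]; print("ball",B,np.linalg.norm((B-W(p,(5,-75,156.5)))[:2]))
a=cv2.imread("pics/scene0.png");b=cv2.imread("pics/top0.png")
c=cv2.resize(a[120:300,180:420],None,fx=2.5,fy=2.5,interpolation=3)
d=cv2.resize(b[200:320,120:280],None,fx=5,fy=5,interpolation=3)
cv2.imwrite("pics/scene1.png",a);cv2.imwrite("pics/top1.png",d);cv2.imwrite("pics/sc1.png",c)
E
```

```text
[ 5.36341946e+02  9.15593458e+01 -2.75384307e-01] -15.778358515600893 [-1.3 -1.3  0.3  4.4 -1.6 -0.8 -1.5 -2.2  1.  -0.3 -2.6 -2.7  2.5  0.4
  1.3 -1.5]
axis [520.75979118  18.02570423 189.        ]
ball [486.14333318 -34.90648333 156.5       ] 63.246467441804946
```

View pics/scene0.png

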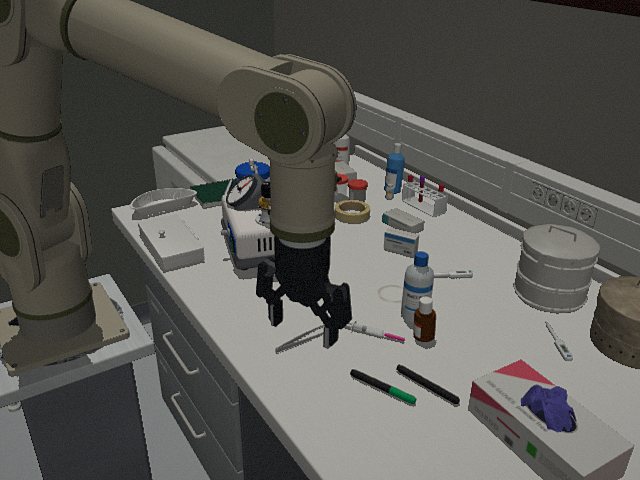

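View pics/top1.png

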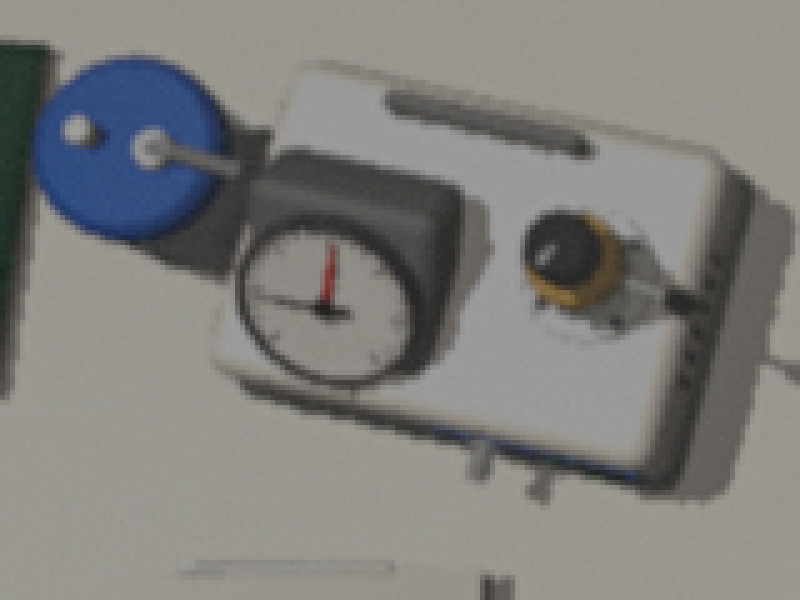

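The scene view shows the unit behind the wrist, with the bystanders nearer at the right. In the enlarged top view the needle points left (255,295), the red hand points up (333,245), and the ball is at (685,302). So the needle has to turn clockwise by about 1.5 rad. I'll move over the unit first.

```bash
python3 -m handwheel '[[-1,[0.0,0.0,-0.05],0],[-1,[0.03,-0.03,-0.085],0],[-1,[0.065,-0.062,-0.09],0],[-1,[0.1,-0.095,-0.09],-5],[-1,[0.135,-0.13,-0.09],-10]]' && python3 -m handwheel '[[-1,[0.03,-0.035,0],0],[-1,[0.06,-0.07,0],0],[-1,[0.09,-0.105,0],0],[-1,[0.12,-0.14,0],0],[-1,[0.12,-0.14,0],0]]'; python3 -c "
from h import *
s=robot.sense();print(s['ee_pos'],s['eef_rot'],s['joint_pos'])"
```

```text
time: 1.4
ee_pos: [326.5, -394.5, 335.9]
eef_rot: [179.9, 0.0, 34.4]
contact_force: [1.5, -0.6, 1.1]
opening: 85.7
grasp_force: 0.0
time: 1.9
ee_pos: [347.9, -207.8, 336.2]
eef_rot: [179.9, -0.0, 34.6]
contact_force: [-0.4, -0.2, 0.4]
opening: 85.0
grasp_force: 0.0
[ 347.85051372 -207.83777139  336.21332968] [ 1.79885772e+02 -1.72239715e-02  3.45986885e+01] [ 48.36521736 -10.54373141 -20.44229667 104.04413908  -3.63749138
  85.74797818 -26.89807382]
```

```bash
python3 -m handwheel '[[-1,[0.045,-0.014,0],-5],[-1,[0.09,-0.028,0],-12],[-1,[0.135,-0.042,0],-20],[-1,[0.175,-0.054,0],-25],[-1,[0.2,-0.06,0],-30]]' && python3 -m handwheel '[[-1,[0,0,0],0],[-1,[0,0,0],0]]'; python3 - <<'E'
from h import *
s=robot.sense();print(s['joint_pos'])
im=save("wrist","pics/w1.png"); print(ray("wrist",(320,240)))
for q in ["ring_centre","handle_ball","washer_tab","knob_centre","dial_centre","needle_tip","set_hand_tip"]:
    print(q,[(np.round(r["uv"],1).tolist(),round(r["conf"],2)) for r in place_of(q,"wrist")[:2]])
E
```

```text
time: 2.4
ee_pos: [479.6, -48.2, 335.5]
eef_rot: [180.0, -0.1, 64.6]
contact_force: [0.2, -1.2, -0.7]
opening: 85.5
grasp_force: 0.0
time: 2.6
ee_pos: [478.3, -51.2, 335.1]
eef_rot: [-180.0, 0.0, 64.2]
contact_force: [-0.7, -0.7, 0.5]
opening: 85.4
grasp_force: 0.0
[ 35.35582089   0.5221393  -34.4795508   94.53489793   0.28831984
  85.05909883 -24.97847368]
(array([511.09926228,  16.99118071, 464.10913371]), array([-0.12836004, -0.27749958, -0.95211222]))
ring_centre []
handle_ball [([326.6, 189.3], 0.65)]
washer_tab [([291.3, 114.7], 0.76), ([358.5, 374.4], 0.68)]
knob_centre [([329.6, 107.0], 0.89)]
dial_centre []
needle_tip []
set_hand_tip []
```

View pics/w1.png

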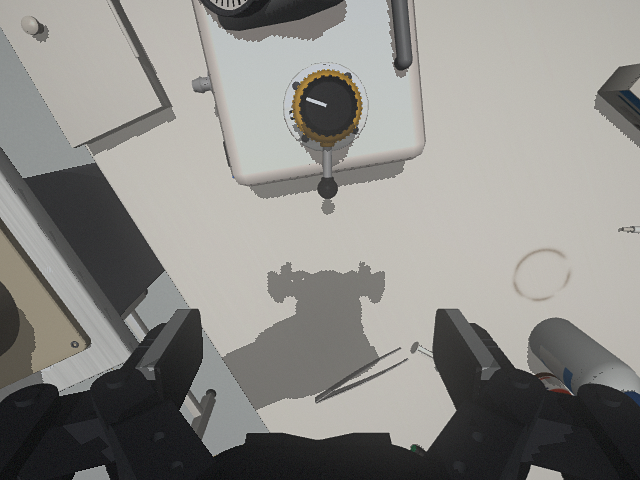

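The wrist view shows the knob at (329,106), its white line, and the rod pointing straight down in the image to the ball at (327,188).

```bash
python3 - <<'E'
from h import *
s=robot.sense();print(s['ee_pos'],s['eef_rot'])
def at(uv,z):
    O,d=ray("wrist",uv); return O+d*(z-O[2])/d[2]
A=at((329.6,107),189); A2=at((329,106),204); B=at((327,188.5),156.5)
print("axis",A,A2,"ball",B,B-A,np.linalg.norm((B-A)[:2]),np.degrees(np.arctan2(*(B-A)[[1,0]])))
y=np.deg2rad(s['eef_rot'][2]); X=np.array([np.cos(y),np.sin(y)]);Y=np.array([np.sin(y),-np.cos(y)])
d=A[:2]-s['ee_pos'][:2]; print("tool shift",d@X,d@Y)
print(proj("wrist",np.array([A[0],A[1],156.5])), cal("wrist")[0])
# ground-truth check in top view
print(proj("top",np.array([A,B])))
E
```

```text
[478.11784278 -51.59294063 335.44984832] [1.79974223e+02 1.08996597e-02 6.41064726e+01]
axis [519.72436653  17.08218098 189.        ] [519.16803202  17.79466376 204.        ] ball [493.04328614 -36.74087074 156.5       ] [-26.68108039 -53.82305173 -32.5       ] 60.07329646292746 -116.36846399678993
tool shift 79.95020398760074 7.439087968382005
[[328.31975408 107.59497871]] [[397.7427376    0.         317.55722375]
 [  0.         397.7427376  237.51847024]
 [  0.           0.           1.        ]]
[[233.06490094 248.30099009]
 [256.54509007 259.70556702]]
```

```bash
python3 -m handwheel '[[-1,[0.04,0.004,0.0],0],[-1,[0.08,0.0075,0.03],0],[-1,[0.08,0.0075,0.075],0],[-1,[0.08,0.0075,0.075],0],[-1,[0.08,0.0075,0.075],0]]'; python3 - <<'E'
from h import *
im=save("wrist","pics/w2.png")
s=robot.sense()
for q in ["knob_centre","handle_ball","ring_centre","dial_centre","needle_tip","set_hand_tip"]:
    print(q,[(np.round(r["uv"],1).tolist(),round(r["conf"],2)) for r in place_of(q,"wrist")[:2]])
def at(uv,z):
    O,d=ray("wrist",uv); return O+d*(z-O[2])/d[2]
r=place_of("knob_centre","wrist"); 
if r: print(at(r[0]["uv"],189), s['ee_pos'],s['eef_rot'])
E
```

```text
time: 3.5
ee_pos: [519.7, 16.7, 261.0]
eef_rot: [-180.0, 0.0, 64.1]
contact_force: [0.6, 0.1, 1.2]
opening: 85.2
grasp_force: 0.0
knob_centre [([319.3, 261.0], 0.92)]
handle_ball [([315.9, 325.4], 0.79)]
ring_centre [([317.2, 241.7], 0.64)]
dial_centre [([192.1, 46.5], 0.97)]
needle_tip []
set_hand_tip [([227.8, 33.6], 0.92)]
[520.6998161   17.11913451 189.        ] [520.42589653  16.6539908  262.27183489] [ 1.79903545e+02 -1.82598355e-02  6.40762426e+01]
```

View pics/w2.png

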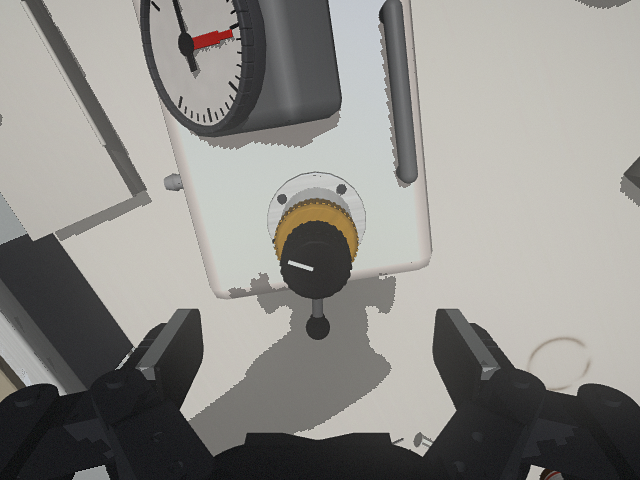

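The tool is centred over the knob. The gauge shows at the upper left: hub (186,44), needle through (178,5), red tip (233,34). I'll work out the angle and descend.

```bash
cat >> h.py <<'E'
def dial(cam,hub,nt,rt,yaw=-15.8,ax=(520.3,17.2)):
    c,s=np.cos(np.deg2rad(yaw)),np.sin(np.deg2rad(yaw)); R=np.array([[c,-s,0],[s,c,0],[0,0,1]])
    D=np.array([ax[0],ax[1],0])+R@np.array([-50,122,142.]); n=R@np.array([-np.cos(np.deg2rad(50)),0,np.sin(np.deg2rad(50))])
    r=R@np.array([0,-1,0.]); u=np.cross(n,r)
    def hit(uv):
        O,d=ray(cam,uv); p=O+d*((D-O)@n)/(d@n)-D; return np.array([p@r,p@u])
    h=hit(hub); a=[np.degrees(np.arctan2(*(hit(t)-h))) for t in (nt,rt)]
    print("hub",h.round(1),"needle,red clock deg",np.round(a,1),"diff",round((a[1]-a[0]+180)%360-180,1), "knob deg",round(((a[1]-a[0]+180)%360-180)/1.5,1),"lens",np.linalg.norm(hit(nt)-h).round(1),np.linalg.norm(hit(rt)-h).round(1))
E
python3 -c "
from h import *
dial('wrist',(185.5,43.5),(178,5),(233,34.5))
dial('top',(120+327/5,200+310/5),(120+255/5,200+295/5),(120+333/5,200+245/5))
"
python3 -m handwheel '[[-1,[0,0.0,0.02],0],[-1,[0,0,0.04],0],[-1,[0,0,0.06],0],[-1,[0,0,0.071],0],[-1,[0,0,0.071],0]]'
```

```text
hub [-4.2 -7.4] needle,red clock deg [-84.1   7.6] diff 91.7 knob deg 61.1 lens 19.5 42.7
hub [-1.1 -7.2] needle,red clock deg [-91.1   2.7] diff 93.8 knob deg 62.5 lens 39.0 40.2
time: 4.4
ee_pos: [519.2, 17.4, 188.3]
eef_rot: [-179.9, 0.0, 64.2]
contact_force: [-1.0, -0.4, -0.3]
opening: 85.3
grasp_force: 0.0
```

```bash
python3 -m handwheel '[[0,[0,0,0],0],[0.1,[0,0,0],0],[0.3,[0,0,0],0],[1,[0,0,0],0],[1,[0,0,0],0]]';python3 -m handwheel '[[1,[0,0,0],0],[1,[0,0,0],0],[1,[0,0,0],0]]'
```

```text
time: 4.9
ee_pos: [519.3, 18.1, 190.5]
eef_rot: [-179.9, 0.0, 64.2]
contact_force: [-8.9, 1.7, 12.1]
opening: 33.9
grasp_force: 59.6
time: 5.2
ee_pos: [519.3, 18.1, 190.5]
eef_rot: [-180.0, 0.0, 64.2]
contact_force: [-9.1, -0.4, 12.1]
opening: 34.2
grasp_force: 59.6
```

```bash
python3 -m handwheel '[[1,[0,0,0],6],[1,[0,0,0],12],[1,[0,0,0],19],[1,[0,0,0],26],[1,[0,0,0],33]]' && python3 -m handwheel '[[1,[0,0,0],7],[1,[0,0,0],14],[1,[0,0,0],20],[1,[0,0,0],23],[1,[0,0,0],23]]';  python3 - <<'E'
from h import *
for n in ("wrist","top"):
    im=save(n,f"pics/{n}3.png")
    for q in ["dial_centre","needle_tip","set_hand_tip"]:
        print(n,q,[(np.round(r["uv"],1).tolist(),round(r["conf"],2)) for r in place_of(q,n)[:2]])
a=cv2.imread("pics/wrist3.png");b=cv2.imread("pics/top3.png")
cv2.imwrite("pics/m3.png",np.hstack([cv2.resize(b[235:285,160:210],(400,400),interpolation=3),cv2.resize(a,(400,300))[:, :].copy() if 0 else cv2.copyMakeBorder(cv2.resize(a,(400,300)),0,100,0,0,0)]))
E
```

```text
time: 5.7
ee_pos: [519.2, 18.3, 190.5]
eef_rot: [-180.0, 0.1, 30.9]
contact_force: [-9.7, 1.6, 11.8]
opening: 34.1
grasp_force: 59.6
time: 6.2
ee_pos: [519.2, 18.4, 190.5]
eef_rot: [-180.0, 0.1, 8.1]
contact_force: [-10.1, 2.1, 11.9]
opening: 34.5
grasp_force: 59.6
wrist dial_centre [([38.5, 272.5], 0.9), ([319.9, 328.8], 0.43)]
wrist needle_tip []
wrist set_hand_tip [([21.4, 237.0], 0.65), ([39.4, 272.4], 0.35)]
top dial_centre [([186.6, 263.6], 0.95)]
top needle_tip []
top set_hand_tip []
```

View pics/m3.png

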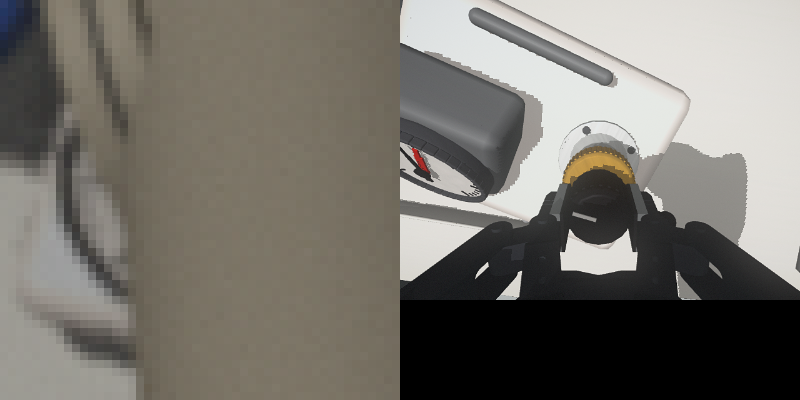

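The wrist picture at half scale shows the needle left of the red hand at about (405,150)–(425,175), and the white line has kept its place in the jaws, so there was no slip. I'll enlarge the dial.

```bash
python3 -c "
import cv2
a=cv2.imread('pics/wrist3.png');cv2.imwrite('pics/c3.png',cv2.resize(a[210:310,0:130],None,fx=6,fy=6,interpolation=cv2.INTER_CUBIC))"
```

```text
(no output)
```

View pics/c3.png

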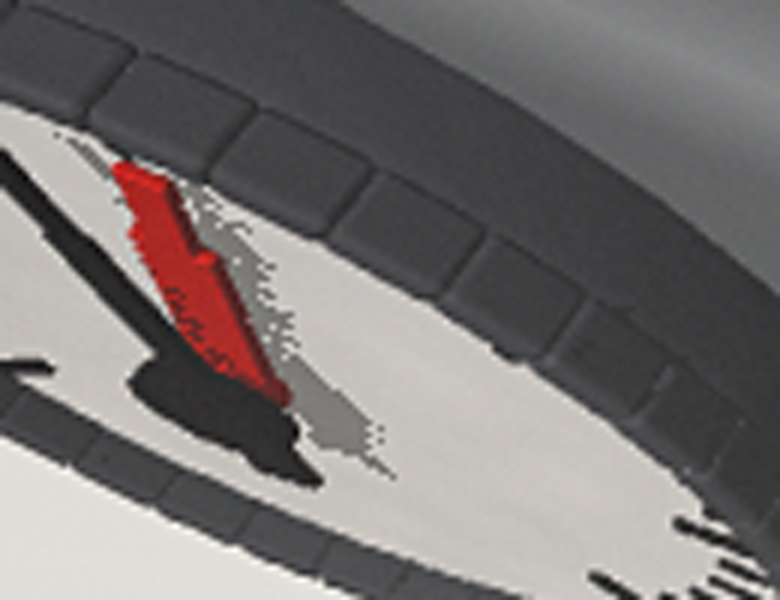

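```bash
python3 -c "
from h import *
f=lambda x,y:(x/6,210+y/6)
dial('wrist',f(222,412),f(5,155),f(143,175))
dial('wrist',f(318,482),f(5,155),f(143,175))
dial('wrist',f(250,385),f(5,155),f(143,175))
"
```

```text
hub [-10.3 -23.1] needle,red clock deg [-5.  9.] diff 14.0 knob deg 9.4 lens 44.0 51.2
hub [ -4.4 -33.8] needle,red clock deg [-10.1   2. ] diff 12.1 knob deg 8.1 lens 55.4 61.3
hub [ -5.  -12.2] needle,red clock deg [-15.5   4. ] diff 19.5 knob deg 13.0 lens 34.1 39.7
```

```bash
python3 -m handwheel '[[1,[0,0,0],4],[1,[0,0,0],7.5],[1,[0,0,0],7.5]]'; python3 -m handwheel '[[-1,[0,0,0],0],[-1,[0,0,0],0],[-1,[0,0,0],0],[-1,[0,0,0],0],[-1,[0,0,0],0]]' && python3 -m handwheel '[[-1,[0,0,-0.03],0],[-1,[-0.02,0,-0.07],-5],[-1,[-0.06,0.0,-0.11],-12],[-1,[-0.10,0,-0.15],-20],[-1,[-0.10,0,-0.15],-20]]';python3 - <<'E'
from h import *
s=robot.sense();print(s['ee_pos'],s['eef_rot'])
for n in ("wrist","top"):
    im=save(n,f"pics/{n}4.png")
    for q in ["knob_centre","handle_ball","dial_centre","needle_tip","set_hand_tip"]:
        print(n,q,[(np.round(r["uv"],1).tolist(),round(r["conf"],2)) for r in place_of(q,n)[:2]])
E
```

```text
time: 6.9
ee_pos: [519.2, 18.4, 190.5]
eef_rot: [-180.0, 0.1, 0.6]
contact_force: [-8.5, 2.1, 12.2]
opening: 34.5
grasp_force: 59.6
time: 7.4
ee_pos: [520.0, 17.5, 189.3]
eef_rot: [180.0, -0.0, 0.7]
contact_force: [-0.2, -0.7, -0.0]
opening: 85.5
grasp_force: 0.0
time: 7.9
ee_pos: [418.8, 16.9, 343.3]
eef_rot: [179.8, -0.3, 21.0]
contact_force: [0.9, 0.9, 0.2]
opening: 85.3
grasp_force: 0.0
[418.79366429  16.89138604 343.29337199] [179.7841452   -0.26640401  20.99264507]
wrist knob_centre [([369.6, 87.8], 0.56)]
wrist handle_ball [([417.1, 147.0], 0.92)]
wrist dial_centre [([189.7, 43.7], 0.98)]
wrist needle_tip [([204.6, 6.1], 0.58)]
wrist set_hand_tip [([206.8, 4.1], 0.6)]
top knob_centre [([231.0, 245.2], 0.79)]
top handle_ball [([254.4, 263.4], 0.45)]
top dial_centre []
top needle_tip []
top set_hand_tip []
```

```bash
python3 -c "
import cv2
a=cv2.imread('pics/wrist4.png');cv2.imwrite('pics/c4.png',cv2.resize(a[0:90,140:260],None,fx=6,fy=6,interpolation=cv2.INTER_CUBIC))"
```

```text
(no output)
```

View pics/c4.png

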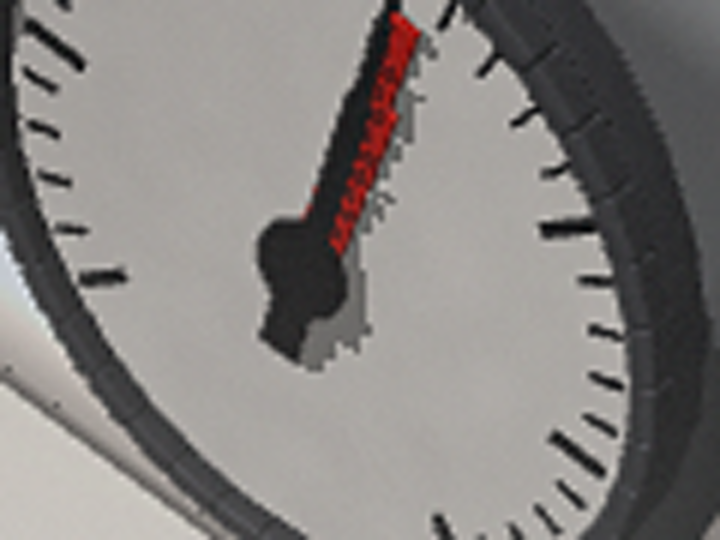

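The needle now lies almost on the red hand, with its tip at (393,10) and the red tip around (405,20). That is only a few degrees off. Next is the ball.

```bash
python3 - <<'E'
from h import *
s=robot.sense()
def at(uv,z):
    O,d=ray("wrist",uv); return O+d*(z-O[2])/d[2]
print(at((369.6,87.8),189),at((417.1,147),156.5))
A=np.array([519.7,17.8]);B=np.array([493.4,-36.6])
y=np.deg2rad(s['eef_rot'][2]); X=np.array([np.cos(y),np.sin(y)]);Y=np.array([np.sin(y),-np.cos(y)])
d=B-s['ee_pos'][:2]; print("tool shift",d@X,d@Y,s['ee_pos'][2]-160)
E
```

```text
[517.62961791  17.19110739 189.        ] [494.43772353 -36.46530889 156.5       ]
tool shift 49.955798707940104 75.51923864795316 178.78595690653214
```

```bash
python3 -m handwheel '[[0.2,[0.015,0.03,0],-8],[0.2,[0.03,0.05,0],-16],[0.2,[0.05,0.0755,0.03],-24],[0.2,[0.05,0.0755,0.06],-32],[0.2,[0.05,0.0755,0.09],-40]]' && python3 -m handwheel '[[0.2,[0,0,0],-2.5],[0.2,[0,0,0],-2.5],[0.2,[0,0,0],-2.5]]'; python3 - <<'E'
from h import *
s=robot.sense()
im=save("wrist","pics/w5.png")
print(s['ee_pos'],s['eef_rot'],s['contact_force'])
r=place_of("handle_ball","wrist"); print(r[:2])
O,d=ray("wrist",r[0]["uv"]); print(O+d*(156.5-O[2])/d[2])
E
```

```text
time: 9.0
ee_pos: [493.8, -37.0, 247.6]
eef_rot: [-179.9, -0.0, 60.9]
contact_force: [0.0, 0.2, 0.4]
opening: 34.3
grasp_force: 0.0
time: 9.3
ee_pos: [493.7, -36.5, 249.7]
eef_rot: [180.0, -0.0, 63.1]
contact_force: [-0.5, -0.2, 0.4]
opening: 34.1
grasp_force: 0.0
[493.69280775 -36.53838709 249.7328709 ] [ 1.79961339e+02 -1.94088254e-02  6.30693195e+01] [-0.47077072 -0.15891615  0.41489337]
[{'uv': [318.8, 249.4], 'conf': 0.73}]
[493.76874877 -37.39447521 156.5       ]
```

View pics/w5.png

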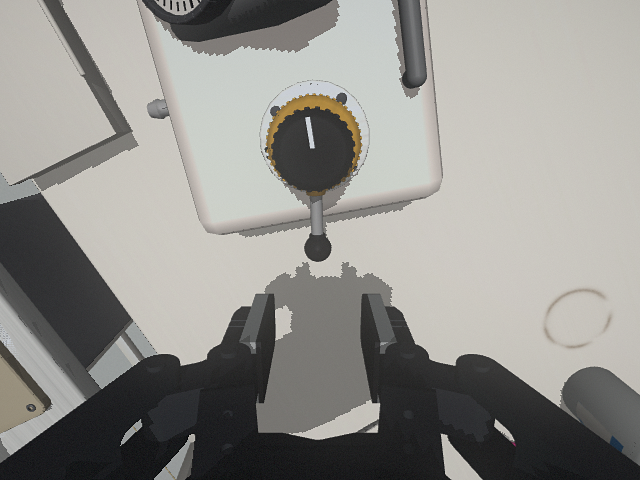

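The ball at (318,247) is centred between the jaws, so I'm going straight down.

```bash
python3 -m handwheel '[[0.2,[0,0,0.03],0],[0.2,[0,0,0.06],0],[0.2,[0,0,0.08],0],[0.2,[0,0,0.09],0],[0.2,[0,0,0.09],0]]' && python3 -m handwheel '[[0.45,[0,0,0],0],[0.45,[0,0,0],0],[0.45,[0,0,0],0]]'
```

```text
time: 9.9
ee_pos: [493.0, -36.6, 158.8]
eef_rot: [-179.9, 0.0, 63.1]
contact_force: [0.4, 0.5, -0.1]
opening: 34.2
grasp_force: 0.0
time: 10.2
ee_pos: [493.9, -36.6, 160.3]
eef_rot: [179.9, -0.0, 63.2]
contact_force: [-0.3, -0.7, -0.2]
opening: 23.7
grasp_force: 0.0
```

```bash
python3 -m handwheel '[[0.45,[0.0003,-0.0063,0],6],[0.45,[0.0013,-0.0125,0],12],[0.45,[0.0029,-0.0185,0],18],[0.45,[0.0036,-0.0205,0],20],[0.45,[0.0036,-0.0205,0],20]]' && python3 -m handwheel '[[0.45,[0.0001,-0.0031,0],3],[0.45,[0.0003,-0.0063,0],6],[0.45,[0.0003,-0.0063,0],6]]'; python3 -m handwheel '[[0.45,[0.0001,-0.0021,0],2],[0.45,[0.0001,-0.0042,0],4],[0.45,[0.0001,-0.0042,0],4]]'
```

```text
time: 10.7
ee_pos: [476.8, -24.0, 159.9]
eef_rot: [179.9, -0.0, 43.2]
contact_force: [-0.2, -0.7, -0.4]
opening: 23.0
grasp_force: 0.0
time: 11.0
ee_pos: [472.8, -19.3, 159.7]
eef_rot: [180.0, -0.0, 37.2]
contact_force: [1.0, 0.4, -0.1]
opening: 23.7
grasp_force: 0.0
time: 11.3
ee_pos: [470.3, -16.0, 159.5]
eef_rot: [180.0, -0.0, 33.3]
contact_force: [0.7, 0.2, -0.4]
opening: 23.7
grasp_force: 0.0
```

```bash
python3 -m handwheel '[[0.45,[0.0001,-0.0021,0],2],[0.45,[0.0001,-0.0042,0],4],[0.45,[0.0001,-0.0042,0],4]]'; python3 -m handwheel '[[0.45,[0.0001,-0.0021,0],2],[0.45,[0.0001,-0.0042,0],4],[0.45,[0.0001,-0.0042,0],4]]'
```

```text
time: 11.6
ee_pos: [468.0, -12.4, 159.4]
eef_rot: [180.0, -0.0, 29.3]
contact_force: [-0.4, -0.5, 0.4]
opening: 23.5
grasp_force: 0.0
time: 11.9
ee_pos: [466.0, -8.6, 159.3]
eef_rot: [180.0, -0.0, 25.3]
contact_force: [0.5, -0.3, 0.2]
opening: 23.7
grasp_force: 0.0
```

```bash
python3 -c "
from h import *
s=robot.sense();print(s['contact_force'],s['grasp_force'],s['ee_pos'])
im=save('wrist','pics/w6.png')
for q in ['handle_ball','washer_tab','knob_centre']:
  r=place_of(q,'wrist'); print(q,r[:2])
  if r:
    O,d=ray('wrist',r[0]['uv']); z={'h':156.5,'w':146,'k':189}[q[0]]; print(O+d*(z-O[2])/d[2])
"
```

```text
[ 0.53843761 -0.29440274  0.21286034] 0.012545977660920471 [466.00179589  -8.63330232 159.34996979]
handle_ball [{'uv': [327.3, 328.0], 'conf': 0.57}]
[466.84678997 -12.046909   156.5       ]
washer_tab []
knob_centre [{'uv': [310.8, 184.3], 'conf': 0.74}]
[518.46890905  18.28675126 189.        ]
```

```bash
python3 -m handwheel '[[0.45,[0.0001,-0.0021,0],2],[0.45,[0.0001,-0.0042,0],4],[0.45,[0.0001,-0.0042,0],4]]'; python3 -m handwheel '[[0.45,[0.0001,-0.0021,0],2],[0.45,[0.0001,-0.0042,0],4],[0.45,[0.0001,-0.0042,0],4]]'
```

```text
time: 12.4
ee_pos: [464.2, -4.8, 159.3]
eef_rot: [180.0, 0.0, 21.2]
contact_force: [0.1, 0.0, -0.5]
opening: 23.2
grasp_force: 0.0
time: 12.7
ee_pos: [462.8, -0.8, 159.3]
eef_rot: [180.0, 0.0, 17.2]
contact_force: [-0.4, -0.4, -1.0]
opening: 23.5
grasp_force: 0.0
```

```bash
python3 -m handwheel '[[0.45,[0.0001,-0.0021,0],2],[0.45,[0.0001,-0.0042,0],4],[0.45,[0.0001,-0.0042,0],4]]'; python3 -m handwheel '[[0.45,[0.0001,-0.0021,0],2],[0.45,[0.0001,-0.0042,0],4],[0.45,[0.0001,-0.0042,0],4]]'
```

```text
time: 13.0
ee_pos: [462.2, 2.2, 159.5]
eef_rot: [179.9, -0.0, 13.2]
contact_force: [0.9, -3.5, -0.9]
opening: 23.3
grasp_force: 2.0
time: 13.3
ee_pos: [461.4, 5.8, 159.5]
eef_rot: [179.9, -0.1, 9.2]
contact_force: [2.3, -6.6, -0.8]
opening: 23.6
grasp_force: 3.1
```

```bash
python3 -m handwheel '[[0.45,[0.0001,-0.0021,0],2],[0.45,[0.0001,-0.0042,0],4],[0.45,[0.0001,-0.0042,0],4]]'; python3 -c "
from h import *
im=save('wrist','pics/w7.png')
for q in ['handle_ball','washer_tab','knob_centre']:
  r=place_of(q,'wrist'); print(q,r[:2])
  if r:
    O,d=ray('wrist',r[0]['uv']); z={'h':156.5,'w':146,'k':189}[q[0]]; print(O+d*(z-O[2])/d[2])
"
```

```text
time: 13.6
ee_pos: [460.8, 9.6, 159.5]
eef_rot: [179.9, -0.1, 5.1]
contact_force: [2.5, -6.8, -1.2]
opening: 23.5
grasp_force: 3.7
handle_ball [{'uv': [332.2, 328.7], 'conf': 0.95}]
[460.09634429   4.15696376 156.5       ]
washer_tab []
knob_centre [{'uv': [303.8, 186.5], 'conf': 0.79}]
[518.42618909  18.58467934 189.        ]
```

```bash
python3 -m handwheel '[[0.45,[0.0001,-0.0018,0],1.7],[0.45,[0.0001,-0.0036,0],3.5],[0.45,[0.0001,-0.0036,0],3.5]]'; python3 -m handwheel '[[0.45,[0.0001,-0.0036,0],3.5]]' >/dev/null; python3 -c "
from h import *
for i in range(4):
  s=robot.sense(); print(s['contact_force'],s['grasp_force'],s['ee_pos'],s['eef_rot']); optics.get_image('wrist')
"
```

```text
time: 14.1
ee_pos: [460.5, 12.8, 159.4]
eef_rot: [179.8, -0.0, 1.6]
contact_force: [1.7, -8.4, -0.3]
opening: 23.9
grasp_force: 4.3
[  1.05129358 -11.46714954  -0.65059492] 5.4399217665195465 [460.44338235  15.72833245 159.35710387] [ 1.79828151e+02 -4.30924266e-02 -1.87692368e+00]
[  0.95515455 -10.29585526  -0.69517692] 5.5006420612335205 [460.35406846  16.38155754 159.35664951] [ 1.79833775e+02 -3.47563957e-02 -2.16317022e+00]
[ 1.70225432 -9.01301411 -0.76940503] 4.728478789329529 [460.31048247  16.26812726 159.33950249] [ 1.79835008e+02 -2.84842706e-02 -1.92676713e+00]
[ 1.78937666 -8.6997267   0.36746137] 4.5892444252967834 [460.29359447  16.20282597 159.31451322] [ 1.79839890e+02 -2.49877157e-02 -1.84406110e+00]
```

My second call was a relative move, not the hold I meant, so the ring went 3.5° further than planned. Force and geometry both put the bite at about 0.22–0.24 rad, inside the 0.087–0.30 band. I'll back off and withdraw.

```bash
python3 -m handwheel '[[0.45,[0,0.002,0],0],[0.45,[0,0.004,0],0],[0.2,[0,0.0045,0],0],[0.2,[0,0.0045,0],0],[0.2,[0,0.0045,0],0]]'; python3 -m handwheel '[[0.2,[0,0,-0.02],0],[0.2,[0,0,-0.05],0],[0.2,[0,0,-0.09],0],[0.2,[-0.02,0,-0.14],0],[0.2,[-0.03,0,-0.18],0]]';python3 -m handwheel '[[0.2,[0,0,0],-7],[0.2,[0,0,0],-14],[0.2,[0,0,0],-20],[0.2,[0,0,0],-20]]'; python3 - <<'E'
from h import *
s=robot.sense(); im=save('wrist','pics/w8.png')
for q in ['handle_ball','washer_tab','knob_centre','dial_centre','needle_tip','set_hand_tip']:
  r=place_of(q,'wrist'); print(q,r[:1])
  z={'h':156.5,'w':146,'k':189}.get(q[0])
  if r and z:
    O,d=ray('wrist',r[0]['uv']); print(O+d*(z-O[2])/d[2])
r=place_of('dial_centre','wrist')
if r:
  u,v=map(int,r[0]['uv']); x0,y0=max(0,u-60),max(0,v-60)
  cv2.imwrite('pics/c8.png',np.hstack([cv2.resize(im[y0:y0+110,x0:x0+110,::-1],(440,440),interpolation=3),cv2.resize(im[40:260,270:450,::-1],(360,440),interpolation=3)]))
E
```

```text
time: 14.9
ee_pos: [459.8, 14.5, 159.3]
eef_rot: [-180.0, 0.0, -1.8]
contact_force: [-0.1, -0.2, 0.4]
opening: 34.0
grasp_force: 0.0
time: 15.4
ee_pos: [428.9, 15.7, 341.2]
eef_rot: [-180.0, -0.0, -1.8]
contact_force: [0.4, -0.3, -0.2]
opening: 33.7
grasp_force: 0.0
time: 15.8
ee_pos: [429.8, 15.4, 339.3]
eef_rot: [180.0, -0.0, 18.3]
contact_force: [0.4, -0.0, 0.5]
opening: 34.6
grasp_force: 0.0
handle_ball []
washer_tab [{'uv': [323.1, 124.4], 'conf': 0.61}]
[495.15783298  32.28237552 146.        ]
knob_centre [{'uv': [187.4, 23.5], 'conf': 0.7}]
[527.57171016 133.55892521 189.        ]
dial_centre [{'uv': [178.2, 62.4], 'conf': 0.61}]
needle_tip [{'uv': [186.3, 25.9], 'conf': 0.57}]
set_hand_tip [{'uv': [189.3, 23.5], 'conf': 0.7}]
```

View pics/c8.png

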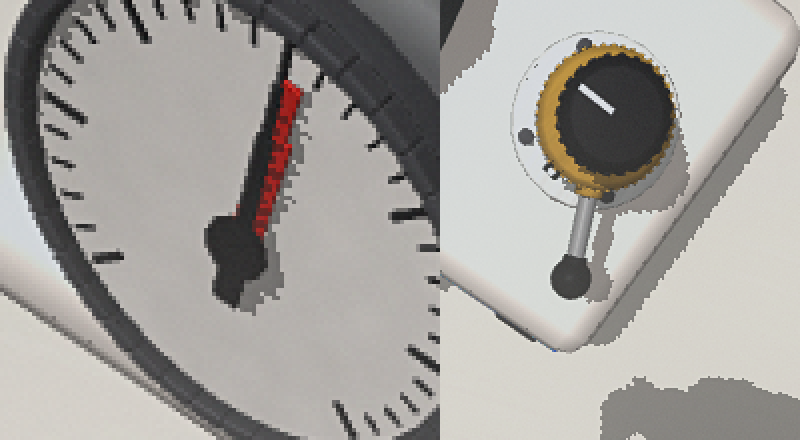

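The needle still lies on the red hand, about 3° off. The tab shows at (552,170) in the right half. I'll cross-check the tab's travel against the first wrist view, then hand in.

```bash
python3 - <<'E'
from h import *
from scipy.spatial.transform import Rotation as Ro
s=robot.sense(); K,R,t=cal("wrist")
T=lambda r:Ro.from_euler('xyz',r,degrees=True).as_matrix()
Rt=T(s['eef_rot']); p=s['ee_pos']; Rc=R@Rt; tc=R@p+t
def at(uv,pose,rot,z):
    M=Rc@T(rot).T; tt=tc-M@pose; O=-M.T@tt; d=M.T@np.linalg.inv(K)@[*uv,1]; return O+d*(z-O[2])/d[2]
p1=np.array([478.1,-51.5,335.3]); r1=[180,0,64.15]
for n,uvt,uvk,P,r in (("first",(291.3,114.7),(329.5,107),p1,r1),("now",(325,124.7),(359,97),p,s['eef_rot'])):
    a=at(uvk,P,r,189); b=at(uvt,P,r,146); v=b-np.array([519.7,17.8,146]); print(n,a,b,np.hypot(*v[:2]),np.degrees(np.arctan2(v[1],v[0])))
a=cv2.imread('pics/w1.png')[80:140,270:350]; c=cv2.imread('pics/w8.png')[90:150,290:370]
cv2.imwrite('pics/c9.png',np.hstack([cv2.resize(i,(400,300),interpolation=3) for i in (a,c)]))
E
```

```text
first [519.63849462  16.86702991 189.        ] [492.32158069  24.48438848 146.        ] 28.18259911811848 166.279755843018
now [520.07625808  16.07805054 189.        ] [495.4264122   30.75380165 146.        ] 27.51377912835087 151.9130189937539
```

View pics/c9.png

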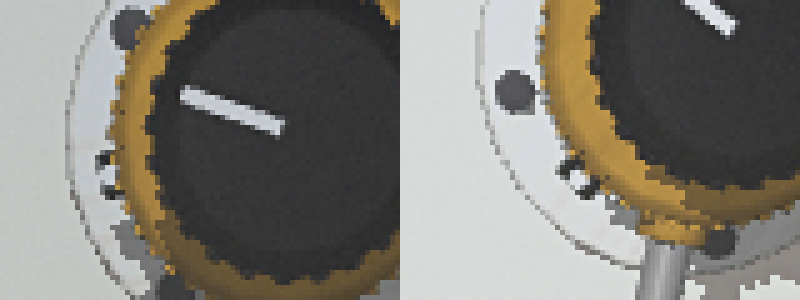

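The tab, with its white patch and dark edges, has moved clockwise by about 14° (13° by force), which is inside the 5–17° band. The arm is clear of everything.

```bash
python3 -c "
from h import *
print(robot.sign_off())"
```

```text
the job is handed in; nothing more can be done
None
```

I handed the job in with the needle about 3° off the red set hand. The ring is locked about 13–14° past its bite, more than the ten degrees asked because one move was entered wrongly, but within the 5–17° limit; no verdict came back.

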